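# Open the yellow tea tin

### The job

Open the yellow tea tin that stands in its wooden holder. Its lid is tight and would bring the whole tin up with it, so first push the holder's steel catch fully home over the tin's foot, then draw the lid straight up and off, and set it down gently, open end down, in the middle of the round cork mat; leave the rest of the tin standing in its holder with the catch home.

Things in the scene. Friction and masses are not known exactly. Their poses are not given: they have to be found in the camera images.
- lid_a: Lid of the yellow tin (a blue one is a bystander): square yellow box open below, 60 x 60 mm, 55 high, 2 mm walls, 60 g, brass band at its lower rim. Origin: centre of that rim; z up, x, y along its sides. Sits 52 mm deep over the base's neck, gripped by sprung tabs: takes 5 to 15 N straight up for 35 to 45 mm, is clear after 52. Top of the shut tin: 115 mm above the table.
- base_a: Yellow tin's base, loose, 0.22 kg: steel foot plate 84 x 84 x 5 mm, yellow body 60 x 60 up to 47 mm above its underside, bare metal neck 54 x 54 up to 100 mm. Origin: centre of underside; z up, x away from the catch's grip fin. Stands with 1 to 2 mm play in a low-rimmed seat of the wooden holder, underside 12 mm above the table; nothing holds it down until the catch is home.
- catch_grip_a (a point): Middle of the black upright fin (14 mm thick in y, 26 long in x) of the steel fork catch; 62 mm above the table, 13 below the fin's top, 38 above the catch plate. It slides level along its x (= base's x) to the tin, 1.5 N friction, stays put. At the start 142 to 150 mm from the tin's centre; fully home, at its stop, 90 mm, the fork's arms over the foot plate on both sides of the tin.
- mat: Round cork mat, 160 mm across and 10 mm thick, fixed on the table. Origin: centre of its underside, on the table.
Not all that is in view belongs to the job. Of the things like the lid_a, leave any that is red; of the rest the smaller one is meant. Several things have the shape of the mat; the one meant has the colours described above.

How it is judged:
By the outcome, as a careful person would: the job done as asked, in the order asked, and still so for the second after the job is handed in, with the robot touching nothing.
It also fails if it takes over 51 s, if anything falls off the work surface, if the arm or the gripper's body presses on something with over 40 N, if the wrist force passes 120 N, or if a joint passes its speed limit or range.

### The arm

A 6-joint arm with a two-finger parallel gripper is mounted at the origin on the work surface. World frame = base frame: x ahead of the robot, y to its left, z up, the work surface at z = 0. Lengths are in m, angles in rad, forces in N, time in s.
With the tool pointing down it reaches from about 0.375 to 0.9 m from the base axis. Payload 3.1 kg.
Tool frame: the origin (TCP) lies at the centre of the arm's flange, where the gripper is bolted on; the fingertips stand 173 mm ahead of it and the grasp point (between the pads) lies 155 mm ahead of it (tip_extent is the distance from the TCP to the fingertips, in m); z points along the fingers, y is the direction in which the jaws open and shut (so a half turn about z gives the same grasp; the last joint's range is limited). The gripper opens to 85 mm and grips with 20 to 120 N. Pads are 22 mm wide; open, the fingers measure 114 mm over their backs; the gripper's body (76 mm by 85 mm) begins 54 mm behind the grasp point. The pads swing forward as they close: fully open they stand 13 mm farther back than shut.
Start: joints at [0.976, 0.527, 1.433, -0, 1.181, -0.178], TCP at [0.253, 0.571, 0.405] pointing down, gripper open.
Joint ranges: [-3.08, 3.08], [-0.75, 2.2], [0.22, 2.44], [-1.43, 4.57], [0, 2.65], [-2.85, 2.85]. Speed limits (rad/s): [2.79, 2.79, 3.14, 3.14, 3.14, 3.14].

### API

Orientations are given as a unit quaternion [x, y, z, w].
In Python, from station import sense, snapshot, sign_off, tip_extent gives the robot as it stands. The module is installed in compiled form; this text tells all that it offers.
- The arm moves only by the tool servo_tool, never from a script. Its argument "rows" is a list of rows, each a list of 3 entries, a list of its own where there are three numbers: the shift along the tool's x, y, z in mm, then the turn about the tool's z in degrees, then the opening, from -1 (shut) to 1 (fully open), so that 0 is half open. A call has 1 to 8 rows; each row is the pose to reach, as a shift and turn from the pose measured when the call began, along the tool's axes at that moment; what a row does not reach only later rows make up. A row lasts 1/10 s, in which the tool goes at most 50 mm and 8.59 degrees, less where a joint would pass 70% of its speed; a pose out of reach is approached as far as the arm can. A call with a gripper value outside its range is refused whole. The fingers move at their own pace and stop on an object; "force" is the grip in N (left out, the last holds). Time passes only in rows, so rows that repeat a pose let the fingers close. It gives the time, the measured TCP pose, the force and the opening at its end, in the units of the state.
- sense(): the state, without advancing time (a new reading comes with each control period).
- snapshot(name): name is "side" or "top"; returns a dict with "image" (420x560x3 uint8, blue, green, red), "z_map" (420x560 float32, m along the optical axis (not along the pixel's ray), 0 where there is no reading), "vertical_fov" (degrees; the focal length in pixels is half the picture's height over the tangent of half this angle, whatever the lens; pixels are square), "cx", "cy" (the principal point, pixels), "cam_to_world" (4x4, takes a point from camera to world coordinates). Camera axes: x right, y down, z forward; pixel columns grow to the right and rows downward; lengths in m; the calibration is good to about 2 mm. A picture is of the moment at which its call begins.
- sign_off(): hands the job in, once; it reports no verdict.
The state is a dict: "t": time; "q": joint angles; "qd": joint speeds; "tau": joint torques, N m; "tcp_pos": TCP position; "tool_rot": TCP orientation; "force": force on the tool from outside, world axes, zero at the start; "ft_torque": the same for the moment, N m; "finger_gap": opening from 0.0 (shut) to 1.0 (fully open).
Only numpy, scipy, OpenCV 4.12 (cv2) and the standard library are available. Lean on these libraries where they do the work, as an engineer would, in place of code of your own. Each camera call takes 0.05 s, during which the arm holds its last target. There are 200 camera calls.

## Working session

There is one attempt and no reset: what is moved stays moved. The work goes in short steps, Python scripts to look and compute and a tool call to move; the robot and the scene stay as the last step left them, time stands still between calls to the robot, and variables do not carry over. Pictures are saved under pics/ and viewed, about 8 in all and at most 12, crops included, and the job is handed in when it is done.

Besides the shell and the picture viewer there is one more tool, called after "Emit:" as a command line: name --argument value ..., lists and objects as JSON in quotes. servo_tool: Moves the arm, as the interface text tells. Its arguments: {"type":"object","properties":{"rows":{"type":"array"},"force":{"type":"number"}},"required":["rows"]}

```bash
mkdir -p pics; cat > h.py <<'E'
import numpy as np, cv2
from station import *
def snap(n):
    s=snapshot(n); np.savez('/tmp/'+n+'.npz',**s); return s
def cloud(s):
    h,w=s['z_map'].shape; f=h/2/np.tan(np.radians(s['vertical_fov'])/2)
    u,v=np.meshgrid(np.arange(w),np.arange(h)); z=s['z_map']
    p=np.stack([(u-s['cx'])/f*z,(v-s['cy'])/f*z,z],-1)
    T=np.array(s['cam_to_world']); P=p@T[:3,:3].T+T[:3,3]; P[z==0]=np.nan; return P
E
python3 - <<'E'
from h import *
a=snap('top');b=snap('side')
cv2.imwrite('pics/a.png',a['image']);cv2.imwrite('pics/b.png',b['image'])
s=sense();print(s)
for x in(a,b):print(x['vertical_fov'],x['cx'],x['cy'],np.round(x['cam_to_world'],3).tolist())
E
```

```text
{'t': 0.1, 'q': array([ 9.75500486e-01,  5.28368612e-01,  1.43374893e+00,  7.00213184e-06,
        1.18144421e+00, -1.78533499e-01]), 'qd': array([-0.00011196, -0.00218224, -0.00424855, -0.00028796, -0.00180033,
       -0.00064393]), 'tau': array([-2.11288284e-04, -4.43305886e+01, -1.78584981e+01, -2.22112876e-04,
        3.88432323e-03, -1.40989761e-05]), 'tcp_pos': array([0.25281869, 0.57124949, 0.40384201]), 'tool_rot': array([ 2.06877566e-01,  9.78366344e-01, -9.10551160e-04, -3.74502807e-04]), 'force': array([-0.39117262, -0.22766055,  0.5460773 ]), 'ft_torque': array([ 0.0281215 , -0.01454269, -0.02357888]), 'finger_gap': 0.9943302847116664}
42.153736636535534 275.0785024210107 206.83482002343158 [[0.015, -0.982, 0.189, 0.293], [-1.0, -0.018, -0.011, -0.046], [0.014, -0.189, -0.982, 1.216], [0.0, 0.0, 0.0, 1.0]]
45.75905582438696 279.4429405653155 209.9845498763529 [[0.998, -0.039, 0.046, 0.469], [-0.06, -0.727, 0.684, -0.778], [0.007, -0.686, -0.728, 0.852], [0.0, 0.0, 0.0, 1.0]]
```

View pics/a.png

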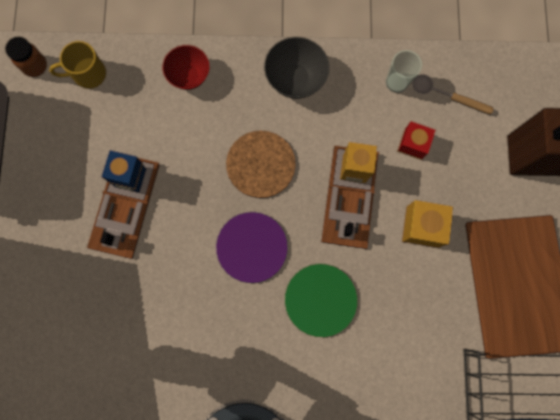

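View pics/b.png

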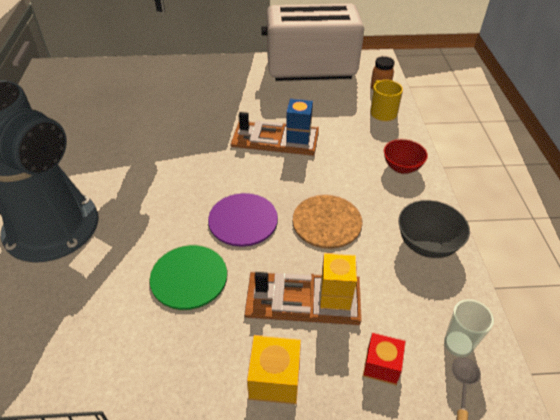

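Candidates in the top view are the yellow lid on the tin in the holder (360,160), a larger yellow box (430,222), a red box (417,140) and a blue tin (122,168). The lid meant is the smaller yellow one, on the holder. The mat is the cork disc (261,164); the purple (252,247) and green (321,300) discs are decoys. Next I'll measure these and confirm the choice in a crop.

```bash
python3 - <<'E'
from h import *
for n,(r0,r1,c0,c1),(m0,m1,k0,k1) in (('top',(135,255,310,460),(120,210,215,305)),('side',(230,330,235,375),(185,255,285,370))):
    s=dict(np.load('/tmp/'+n+'.npz'));P=cloud(s);I=s['image']
    hsv=cv2.cvtColor(I,cv2.COLOR_BGR2HSV)
    box=np.zeros(P.shape[:2],bool);box[r0:r1,c0:c1]=1
    if n=='top': box[195:255,395:]=0
    lt=box&(abs(P[...,2]-.115)<.006)
    for nm,m in (('lidtop',lt),('fintop',box&(abs(P[...,2]-.075)<.006)&(hsv[...,2]<80)),('foot/rim',box&(P[...,2]>.005)&(P[...,2]<.035))):
        p=P[m]
        if len(p)<4: print(n,nm,len(p));continue
        r=cv2.minAreaRect((p[:,:2]*1000).astype(np.float32))
        print(n,nm,len(p),np.round(p.mean(0),4),'rect',np.round(r[0],1),np.round(r[1],1),round(r[2],1))
    b=np.zeros_like(box);b[m0:m1,k0:k1]=1
    m=b&(hsv[...,0]<22)&(hsv[...,1]>110)&(abs(P[...,2]-.01)<.006);m=cv2.morphologyEx(m.astype(np.uint8),cv2.MORPH_OPEN,np.ones((3,3)))>0
    p=P[m];r=cv2.minEnclosingCircle((p[:,:2]*1000).astype(np.float32))
    print(n,'mat',len(p),np.round(p.mean(0),4),r)
    if n=='top':cr=I[130:255,310:460]
    else: c2=I[225:330,235:375]
cv2.imwrite('pics/c.png',np.hstack([cv2.resize(cr,(400,333)),cv2.resize(c2,(400,333))]))
E
```

```text
top lidtop 802 [ 0.6147 -0.2377  0.115 ] rect [ 615.9 -238.1] [60.7 61.6] 82.7
top fintop 111 [ 0.5082 -0.2244  0.0756] rect [ 522.8 -226.7] [ 57.2 129.3] 82.6
top foot/rim 3728 [ 0.5385 -0.2332  0.0161] rect [ 560.6 -311.9] [277.6 346.8] 0.2
top mat 3544 [ 0.6246 -0.0249  0.0099] ((626.1195068359375, -24.692285537719727), 79.39411926269531)
side lidtop 941 [ 0.6161 -0.2379  0.1169] rect [ 617.1 -234.6] [63.5 60.6] 82.7
side fintop 83 [ 0.4727 -0.2194  0.0767] rect [ 472.6 -218.2] [11.4 23. ] 87.5
side foot/rim 5698 [ 0.5498 -0.1954  0.0164] rect [ 568.1 -172.1] [250.4 311.7] 86.8
side mat 2827 [ 0.6277 -0.0282  0.0124] ((628.971435546875, -23.04714584350586), 80.59436798095703)
```

View pics/c.png

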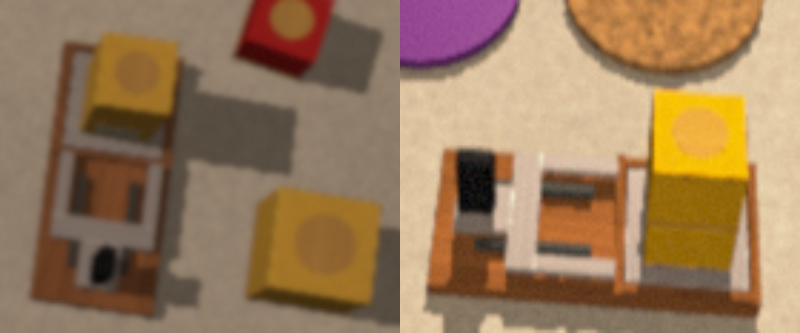

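Confirmed: the small yellow tin is in the holder, with its fin at the robot's side. The base x axis is at about -7.5° and the fin is about 145 mm from the tin's centre, which fits. Now a helper to work out the moves.

```bash
cat > go.py <<'E'
import sys; from h import *
from scipy.spatial.transform import Rotation as R
# target x y z(TCP) yaw(deg of tool y)
x,y,z,yaw=map(float,sys.argv[1:5]); s=sense(); M=R.from_quat(s['tool_rot']).as_matrix()
d=M.T@(np.array([x,y,z])-s['tcp_pos'])*1000
cur=np.degrees(np.arctan2(M[1,1],M[0,1])); t=-((yaw-cur+90)%180-90)
print('shift',d.round(1),'turn',round(t,2),'t',s['t'],'F',s['force'].round(1),'gap',s['finger_gap'],'q',s['q'].round(2),'tcp',s['tcp_pos'].round(4))
E
python3 go.py .472 -.2185 .34 82.5
```

```text
shift [-520.1 -633.3   64.9] turn -16.38 t 0.1 F [-0.4 -0.2  0.5] gap 0.9943302847116664 q [ 0.98  0.53  1.43  0.    1.18 -0.18] tcp [0.2528 0.5712 0.4038]
```

Emit:
servo_tool --rows '[[[-520,-633,0],-16.4,1],[[-520,-633,0],-16.4,1],[[-520,-633,0],-16.4,1],[[-520,-633,0],-16.4,1],[[-520,-633,0],-16.4,1],[[-520,-633,0],-16.4,1],[[-520,-633,0],-16.4,1],[[-520,-633,0],-16.4,1]]'

```text
t: 0.9
tcp_pos: [0.3599, 0.1842, 0.4048]
tool_rot: [0.065, 0.998, -0.001, -0.0]
force: [0.8, 0.3, -0.7]
finger_gap: 1.001
```

```bash
python3 go.py .472 -.2185 .31 82.5
```

```text
shift [-163.5 -384.6   95.3] turn 0.05 t 0.9 F [ 0.8  0.3 -0.7] gap 1.0008080144195073 q [ 0.2   0.23  1.95 -0.    0.96 -1.24] tcp [0.3599 0.1842 0.4048]
```

Emit:
servo_tool --rows '[[[-163,-385,0],0,1],[[-163,-385,20],0,1],[[-163,-385,40],0,1],[[-163,-385,60],0,1],[[-163,-385,80],0,1],[[-163,-385,95],0,1],[[-163,-385,95],0,1],[[-163,-385,95],0,1]]'

```text
t: 1.7
tcp_pos: [0.463, -0.1898, 0.3212]
tool_rot: [0.065, 0.998, -0.001, -0.001]
force: [0.5, 1.0, 0.3]
finger_gap: 0.999
```

Emit:
servo_tool --rows '[[[0,0,0],0,1]]'

```text
t: 1.8
tcp_pos: [0.4646, -0.1953, 0.3193]
tool_rot: [0.068, 0.998, -0.002, 0.0]
force: [0.2, 0.5, -0.2]
finger_gap: 1.0
```

```bash
python3 go.py .472 -.2185 .217 82.5
```

```text
shift [-10.4 -21.7 102.4] turn -0.29 t 1.8 F [ 0.2  0.5 -0.2] gap 0.9999675233377994 q [-0.62  0.5   1.82 -0.    0.83 -2.05] tcp [ 0.4646 -0.1953  0.3193]
```

Emit:
servo_tool --rows '[[[-10,-22,0],0,1],[[-10,-22,20],0,1],[[-10,-22,50],0,1],[[-10,-22,80],0,1],[[-10,-22,98],0,1],[[-10,-22,102],0,1],[[-10,-22,102],0,1]]'

```text
t: 2.5
tcp_pos: [0.4714, -0.2181, 0.2171]
tool_rot: [0.068, 0.998, -0.001, -0.001]
force: [-0.3, 0.9, 0.1]
finger_gap: 1.005
```

```bash
python3 go.py .472 -.2185 .217 82.5; python3 - <<'E'
from h import *
a=snap('top');b=snap('side')
cv2.imwrite('pics/d.png',np.hstack([cv2.resize(a['image'][130:280,280:430],(400,400)),cv2.resize(b['image'][200:340,225:365],(400,400))]))
E
```

```text
shift [-0.7 -0.3  0.1] turn -0.27 t 2.5 F [-0.3  0.9  0.1] gap 1.0048489037115107 q [-0.65  0.69  1.84 -0.    0.61 -2.08] tcp [ 0.4714 -0.2181  0.2171]
```

View pics/d.png

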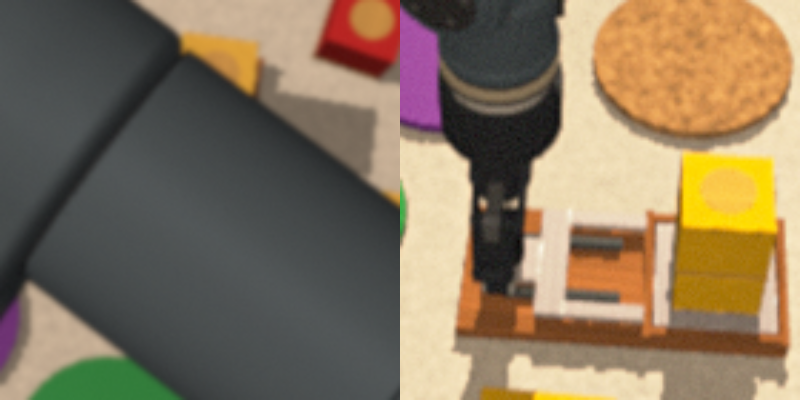

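The fingers straddle the fin: in the side crop they are at about (495,240). The tin is undisturbed. I'll close with a soft grip.

Emit:
servo_tool --rows '[[[0,0,0],0,-1],[[0,0,0],0,-1],[[0,0,0],0,-1],[[0,0,0],0,-1],[[0,0,0],0,-1],[[0,0,0],0,-1],[[0,0,0],0,-1],[[0,0,0],0,-1]]' --force 20

```text
t: 3.4
tcp_pos: [0.4712, -0.2166, 0.2186]
tool_rot: [0.068, 0.998, 0.0, -0.0]
force: [1.2, 7.8, 6.6]
finger_gap: 0.158
```

```bash
python3 go.py .472 -.2185 .217 82.5
```

```text
shift [-1.  -1.8  1.6] turn -0.31 t 3.4 F [1.2 7.8 6.6] gap 0.15764553746865415 q [-0.65  0.69  1.84 -0.    0.61 -2.08] tcp [ 0.4712 -0.2166  0.2186]
```

Emit:
servo_tool --rows '[[[-8,0,0],0,-1],[[-16,0,0],0,-1],[[-24,0,0],0,-1],[[-32,0,0],0,-1],[[-40,0,0],0,-1],[[-46,0,0],0,-1],[[-50,0,0],0,-1],[[-50,0,0],0,-1]]'

```text
t: 4.2
tcp_pos: [0.5218, -0.2232, 0.2187]
tool_rot: [0.068, 0.998, -0.0, 0.001]
force: [1.7, 3.7, 3.2]
finger_gap: 0.157
```

Emit:
servo_tool --rows '[[[-3,0,0],0,-1],[[-5,0,0],0,-1],[[-7,0,0],0,-1],[[-7,0,0],0,-1]]'

```text
t: 4.6
tcp_pos: [0.528, -0.2241, 0.2186]
tool_rot: [0.068, 0.998, 0.0, -0.001]
force: [-3.7, 1.5, 5.3]
finger_gap: 0.164
```

```bash
python3 go.py .472 -.2185 .217 82.5
```

```text
shift [56.2 -2.1  1.7] turn -0.29 t 4.6 F [-3.7  1.5  5.3] gap 0.16412583744387432 q [-0.6   0.73  1.7  -0.    0.72 -2.03] tcp [ 0.528  -0.2241  0.2186]
```

Emit:
servo_tool --rows '[[[-3,0,0],0,-1],[[-6,0,0],0,-1],[[-8,0,0],0,-1],[[-8,0,0],0,-1],[[-8,0,0],0,-1]]'

```text
t: 5.1
tcp_pos: [0.5309, -0.2247, 0.2184]
tool_rot: [0.067, 0.998, 0.002, -0.009]
force: [-17.2, -1.1, 13.8]
finger_gap: 0.162
```

```bash
python3 go.py .472 -.2185 .217 82.5
```

```text
shift [59.2 -1.7  2.4] turn -0.17 t 5.1 F [-17.2  -1.1  13.8] gap 0.16167934721342883 q [-0.59  0.73  1.68 -0.01  0.74 -2.02] tcp [ 0.5309 -0.2247  0.2184]
```

The resisting force rose to 17 N, so the catch is at its stop. I'll release and rise.

Emit:
servo_tool --rows '[[[1,0,0],0,1],[[1,0,0],0,1],[[1,0,0],0,1],[[1,0,0],0,1],[[1,0,0],0,1],[[1,0,0],0,1]]'

```text
t: 5.7
tcp_pos: [0.5302, -0.2245, 0.2183]
tool_rot: [0.067, 0.998, 0.002, -0.009]
force: [-0.1, -1.1, 0.1]
finger_gap: 0.998
```

Emit:
servo_tool --rows '[[[1,0,-30],0,1],[[1,0,-70],0,1],[[1,0,-110],0,1],[[0,0,-110],0,1],[[150,0,-110],0,1],[[150,0,-110],0,1],[[150,0,-110],0,1],[[150,0,-110],0,1]]'

```text
t: 6.5
tcp_pos: [0.377, -0.2011, 0.3295]
tool_rot: [0.068, 0.998, 0.006, -0.014]
force: [0.1, -0.4, -0.8]
finger_gap: 0.998
```

```bash
python3 - <<'E'
from h import *
a=snap('top');b=snap('side')
cv2.imwrite('pics/e.png',np.hstack([cv2.resize(a['image'][130:280,280:430],(400,400)),cv2.resize(b['image'][200:340,225:365],(400,400))]))
for n,s,(r0,r1,c0,c1) in (('top',a,(135,200,310,390)),('side',b,(240,330,235,375))):
    P=cloud(s);V=s['image'].max(-1);box=np.zeros(V.shape,bool);box[r0:r1,c0:c1]=1
    for nm,m in (('lid',box&(abs(P[...,2]-.115)<.006)),('fin',box&(abs(P[...,2]-.075)<.006)&(V<80))):
        p=P[m]
        if len(p)>4:
            r=cv2.minAreaRect((p[:,:2]*1000).astype(np.float32));print(n,nm,len(p),p.mean(0).round(4),np.round(r[0],1),np.round(r[1],1),round(r[2],1))
E
python3 go.py .616 -.238 .27 82.5
```

```text
top lid 809 [ 0.6146 -0.2376  0.115 ] [ 615.1 -237.9] [60.4 61.5] 82.1
top fin 9 [ 0.5335 -0.2254  0.0763] [ 533.4 -225.5] [8.7 2.7] 89.1
side lid 951 [ 0.6161 -0.2379  0.1169] [ 616.9 -235.1] [63.9 60.1] 82.4
side fin 80 [ 0.527  -0.2269  0.0765] [ 527.3 -226.3] [ 9.4 22.9] 83.0
shift [-236.9   -1.7   56.4] turn -0.23 t 6.6 F [-0.  -0.8  0. ] gap 1.00081941027555 q [-0.75  0.4   1.97 -0.01  0.79 -2.18] tcp [ 0.3825 -0.2048  0.3307]
```

View pics/e.png

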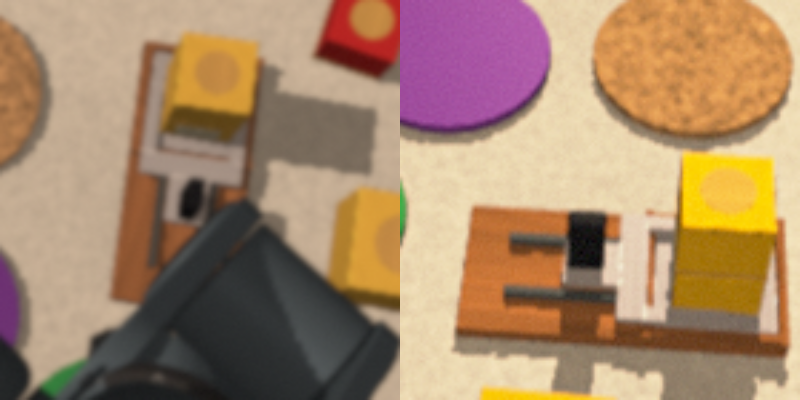

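The catch is home: side view puts the fin 90 mm from the tin, and the arms lie over the foot. The tool picked up about 1.7° of tilt, so I'll target the grasp point instead of the TCP.

```bash
sed -i "s/-s\['tcp_pos'\])\*1000/-s['tcp_pos']-.155*M[:,2])*1000/; s/^print(/print('z',M[:,2].round(3),/; s/z(TCP)/z(grasp point)/" go.py; python3 go.py .6155 -.2378 .165 82.3
```

```text
z [-0.017  0.006 -1.   ] shift [-238.3   -1.9    6.4] turn -0.03 t 6.6 F [-0.  -0.8  0. ] gap 1.00081941027555 q [-0.75  0.4   1.97 -0.01  0.79 -2.18] tcp [ 0.3825 -0.2048  0.3307]
```

Emit:
servo_tool --rows '[[[-50,-1,0],0,1],[[-100,-2,0],0,1],[[-150,-2,0],0,1],[[-200,-2,0],0,1],[[-238,-2,2],0,1],[[-238,-2,4],0,1],[[-238,-2,6],0,1],[[-238,-2,6],0,1]]'

```text
t: 7.4
tcp_pos: [0.6173, -0.2382, 0.3193]
tool_rot: [0.067, 0.998, 0.003, -0.01]
force: [-0.9, -0.3, -0.0]
finger_gap: 0.998
```

```bash
python3 go.py .6155 -.2378 .089 82.3
```

```text
z [-0.02   0.007 -1.   ] shift [-2.9 -0.8 75.3] turn -0.01 t 7.4 F [-0.9 -0.3 -0. ] gap 0.998449380992198 q [-0.54  0.68  1.4  -0.    1.08 -1.97] tcp [ 0.6173 -0.2382  0.3193]
```

Emit:
servo_tool --rows '[[[-3,-1,15],0,1],[[-3,-1,35],0,1],[[-3,-1,55],0,1],[[-3,-1,70],0,1],[[-3,-1,75],0,1],[[-3,-1,75],0,1]]'

```text
t: 8.0
tcp_pos: [0.6181, -0.2391, 0.2432]
tool_rot: [0.067, 0.998, 0.003, -0.011]
force: [0.2, -0.2, 0.8]
finger_gap: 0.999
```

Emit:
servo_tool --rows '[[[0,0,0],0,-1],[[0,0,0],0,-1],[[0,0,0],0,-1],[[0,0,0],0,-1],[[0,0,0],0,-1],[[0,0,0],0,-1]]' --force 60

```text
t: 8.6
tcp_pos: [0.6185, -0.2389, 0.2443]
tool_rot: [0.067, 0.998, 0.003, -0.01]
force: [0.4, 3.2, 6.1]
finger_gap: 0.697
```

```bash
python3 go.py .6155 -.2378 .149 82.3
```

```text
z [-0.02   0.008 -1.   ] shift [  1.1   0.2 -59.7] turn -0.03 t 8.6 F [0.4 3.2 6.1] gap 0.696761420851076 q [-0.54  0.78  1.44 -0.    0.95 -1.97] tcp [ 0.6185 -0.2389  0.2443]
```

Emit:
servo_tool --rows '[[[0.2,0,-5],0,-1],[[0.3,0,-10],0,-1],[[0.4,0,-16],0,-1],[[0.6,0.1,-22],0,-1],[[0.7,0.1,-28],0,-1],[[0.8,0.1,-34],0,-1],[[0.8,0.2,-40],0,-1],[[0.9,0.2,-45],0,-1]]'

```text
t: 9.4
tcp_pos: [0.6184, -0.2388, 0.2898]
tool_rot: [0.067, 0.998, 0.003, -0.01]
force: [-0.4, 0.6, -7.5]
finger_gap: 0.694
```

```bash
python3 go.py .6155 -.2378 .174 82.3; python3 - <<'E'
from h import *
b=snap('side')
cv2.imwrite('pics/f.png',cv2.resize(b['image'][180:340,225:385],(560,560)))
E
```

```text
z [-0.02   0.008 -1.   ] shift [  0.5   0.1 -39.1] turn -0.03 t 9.4 F [-0.4  0.6 -7.5] gap 0.6939845849608862 q [-0.54  0.71  1.42 -0.    1.03 -1.97] tcp [ 0.6184 -0.2388  0.2898]
```

View pics/f.png

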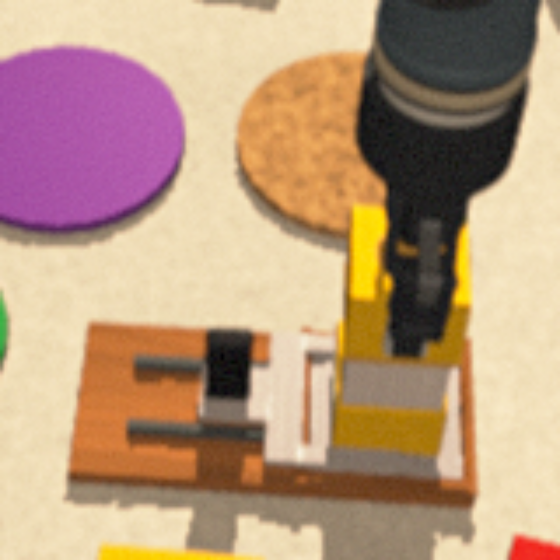

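The lid is rising (neck bare at (395,375) in the crop), while the base stays and the catch is home. I'll keep going straight up.

Emit:
servo_tool --rows '[[[0.1,0,-5],0,-1],[[0.2,0,-11],0,-1],[[0.4,0,-19],0,-1],[[0.6,0.1,-29],0,-1],[[0.7,0.1,-39],0,-1],[[0.9,0.1,-49],0,-1],[[1,0.1,-55],0,-1],[[1,0.1,-55],0,-1]]'

```text
t: 10.25
tcp_pos: [0.619, -0.2392, 0.3472]
tool_rot: [0.067, 0.998, 0.002, -0.009]
force: [0.2, 0.0, -0.4]
finger_gap: 0.694
```

```bash
python3 go.py .627 -.0245 .185 82.3
```

```text
z [-0.017  0.006 -1.   ] shift [ 18.  213.3   8.3] turn -0.03 t 10.25 F [ 0.2  0.  -0.4] gap 0.6944019243015084 q [-0.54  0.65  1.38 -0.    1.14 -1.97] tcp [ 0.619  -0.2392  0.3472]
```

Emit:
servo_tool --rows '[[[2,25,0],0,-1],[[5,60,0],0,-1],[[9,100,0],0,-1],[[12,140,2],0,-1],[[15,175,4],0,-1],[[17,200,6],0,-1],[[18,213,8],0,-1],[[18,213,8],0,-1]]'

```text
t: 11.05
tcp_pos: [0.6294, -0.0241, 0.3396]
tool_rot: [0.066, 0.998, 0.002, -0.01]
force: [-0.3, -0.0, 0.3]
finger_gap: 0.699
```

```bash
python3 go.py .627 -.0245 .06 82.3
```

```text
z [-0.019  0.006 -1.   ] shift [ -3.1  -1.7 124.6] turn 0.12 t 11.05 F [-0.3 -0.   0.3] gap 0.6991941007465705 q [-0.22  0.61  1.47  0.    1.07 -1.66] tcp [ 0.6294 -0.0241  0.3396]
```

Emit:
servo_tool --rows '[[[-1,0,15],0,-1],[[-2,-1,40],0,-1],[[-3,-2,65],0,-1],[[-3,-2,90],0,-1],[[-3,-2,110],0,-1],[[-3,-2,122],0,-1],[[-3,-2,128],0,-1],[[-3,-2,128],0,-1]]'

```text
t: 11.85
tcp_pos: [0.6296, -0.0265, 0.2107]
tool_rot: [0.067, 0.998, 0.003, -0.01]
force: [0.7, -0.7, 0.6]
finger_gap: 0.695
```

```bash
python3 go.py .627 -.0245 .039 82.3;python3 - <<'E'
from h import *
b=snap('side')
cv2.imwrite('pics/g.png',cv2.resize(b['image'][130:290,245:405],(560,560)))
E
```

```text
z [-0.02   0.006 -1.   ] shift [-0.7  1.  16.7] turn 0.06 t 11.85 F [ 0.7 -0.7  0.6] gap 0.6948643437338073 q [-0.22  0.79  1.54  0.    0.83 -1.66] tcp [ 0.6296 -0.0265  0.2107]
```

View pics/g.png

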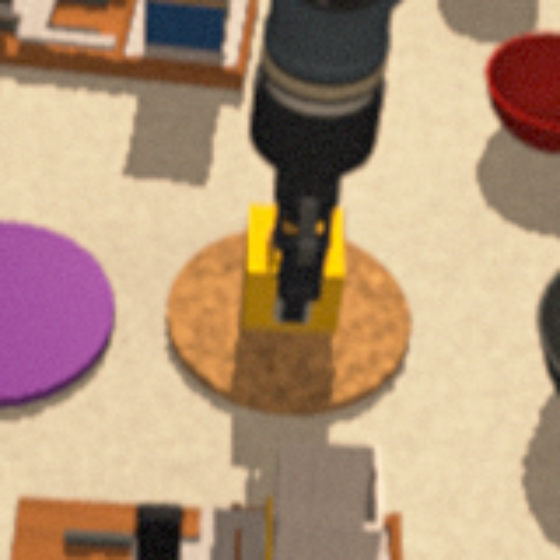

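The lid is upright just above the cork mat, with its rim at about (292,330) in the crop. I'll lower it slowly.

Emit:
servo_tool --rows '[[[-1,1,4],0,-1],[[-1,1,8],0,-1],[[-1,1,11],0,-1],[[-1,1,13],0,-1],[[-1,1,14],0,-1],[[-1,1,14.5],0,-1],[[-1,1,15],0,-1]]'

```text
t: 12.6
tcp_pos: [0.6308, -0.0253, 0.1966]
tool_rot: [0.066, 0.998, 0.002, -0.009]
force: [-0.2, -0.2, -1.3]
finger_gap: 0.698
```

Emit:
servo_tool --rows '[[[0,0,0.7],0,-1],[[0,0,1.4],0,-1],[[0,0,1.4],0,-1]]'

```text
t: 12.9
tcp_pos: [0.6308, -0.0254, 0.1951]
tool_rot: [0.066, 0.998, 0.002, -0.009]
force: [-0.0, 0.3, -0.5]
finger_gap: 0.694
```

Emit:
servo_tool --rows '[[[0,0,0.5],0,-1],[[0,0,1],0,-1],[[0,0,1.5],0,-1],[[0,0,1.5],0,-1]]'

```text
t: 13.3
tcp_pos: [0.6308, -0.0253, 0.1942]
tool_rot: [0.066, 0.998, 0.002, -0.009]
force: [-0.7, 0.8, 4.0]
finger_gap: 0.696
```

Emit:
servo_tool --rows '[[[0,0,0.4],0,-1],[[0,0,0.8],0,-1],[[0,0,0.8],0,-1]]'

```text
t: 13.6
tcp_pos: [0.6308, -0.0253, 0.1942]
tool_rot: [0.066, 0.998, 0.002, -0.009]
force: [-1.4, 1.4, 6.6]
finger_gap: 0.698
```

Contact came at TCP z 0.194, as predicted. I'll release, open fully, then rise.

Emit:
servo_tool --rows '[[[0,0,0],0,0.6],[[0,0,0],0,0.7],[[0,0,0],0,0.8],[[0,0,0],0,1],[[0,0,0],0,1],[[0,0,0],0,1]]'

```text
t: 14.2
tcp_pos: [0.6308, -0.0253, 0.194]
tool_rot: [0.066, 0.998, 0.002, -0.009]
force: [0.8, -0.4, -0.1]
finger_gap: 1.0
```

Emit:
servo_tool --rows '[[[0.2,0,-10],0,1],[[0.6,0,-30],0,1],[[1.2,0,-60],0,1],[[2,0,-100],0,1],[[2,0,-150],0,1],[[120,60,-180],0,1],[[200,100,-180],0,1],[[200,100,-180],0,1]]'

```text
t: 15.0
tcp_pos: [0.5083, 0.0583, 0.3702]
tool_rot: [0.067, 0.998, 0.002, -0.008]
force: [-0.0, 1.2, 0.9]
finger_gap: 1.0
```

Emit:
servo_tool --rows '[[[50,60,0],0,1],[[80,120,0],0,1],[[80,180,0],0,1],[[80,180,0],0,1],[[80,180,0],0,1],[[80,180,0],0,1]]'

```text
t: 15.6
tcp_pos: [0.4524, 0.2486, 0.3728]
tool_rot: [0.065, 0.998, 0.002, -0.008]
force: [-0.2, -1.0, 0.3]
finger_gap: 1.006
```

```bash
python3 - <<'E'
from h import *
a=snap('top');b=snap('side')
print(sense()['t'],sense()['tcp_pos'],sense()['force'])
cv2.imwrite('pics/i.png',np.hstack([cv2.resize(a['image'][110:260,220:390],(400,353)),cv2.resize(b['image'][180:330,235:385],(353,353))]))
P=cloud(a);box=np.zeros(P.shape[:2],bool);box[110:220,215:305]=1
for n,m in (('lid',box&(abs(P[...,2]-.065)<.007)),):
    r=cv2.minAreaRect((P[m][:,:2]*1000).astype(np.float32));print(n,P[m].mean(0).round(4),r)
box[:]=0;box[130:200,310:390]=1;m=box&(abs(P[...,2]-.112)<.008)
print('neck',P[m].mean(0).round(4),m.sum(),cv2.minAreaRect((P[m][:,:2]*1000).astype(np.float32)))
E
```

```text
15.7 [0.45299022 0.24667704 0.3724685 ] [ 0.28699314 -0.18348313 -0.17666604]
lid [ 0.6268 -0.0269  0.0649] ((627.9051513671875, -26.865371704101562), (60.10379409790039, 62.13649368286133), 82.51966094970703)
neck [ 0.6134 -0.2392  0.1104] 226 ((612.9535522460938, -239.08206176757812), (57.8386344909668, 57.30780792236328), 81.0884780883789)
```

View pics/i.png

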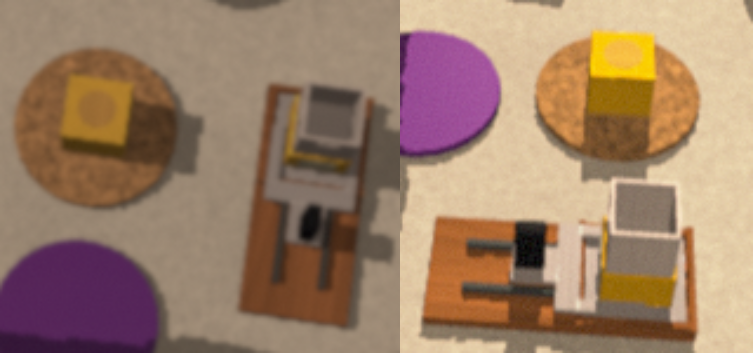

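```bash
python3 -c "
from station import *
print(sign_off())"
```

```text
the job is handed in; nothing more can be done
None
```

The job is done and handed in at about 15.7 s, well under the 51 s limit. I pushed the catch to its stop, drew the lid straight up and off, and set it open end down on the cork mat.

**Catch:** it met its stop with about 17 N of resistance. After I let go, the side view put the fin about 90 mm from the tin's centre, as it should be when home, and it still looked home in the last picture.

**Lid:** it touched down with about 7 N at the height I expected. The last top view shows it flat, with its top at 65 mm, about 2–3 mm from the mat's centre.

**Base:** it stands upright in its holder with the neck bare. Its measured centre is about 2 mm from where the lid was at the start, which is within the play in the seat plus the camera error.

**Disagreements:** the two cameras differed by 2–3 mm on the mat and lid positions. The tool also kept a tilt of about 1° after pushing the catch, which I allowed for. No check failed.

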